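# Turn the upside-down sample dish the right way up on the mat

## Robot

A 6-joint arm with a two-finger parallel gripper is mounted at the origin on a cart in front of the work surface, level with it; the furniture and walls round the work are solid. World frame = base frame: x ahead of the robot, y to its left, z up, the work surface at z = 0. Lengths are in m, angles in rad, forces in N, time in s.
With the tool pointing down it reaches from about 0.425 to 0.95 m from the base axis. Payload 3.5 kg.
Tool frame: the origin (TCP) lies midway between the tips of the shut fingers; the grasp point (between the pads) lies 19 mm behind it (ctrl.pinch_z is the distance from the TCP to the grasp point, in m); z points along the fingers, y is the line along which they close (so a half turn about z gives the same grasp; the last joint's range is limited). The gripper opens to 85 mm and grips with 20 to 120 N. Pads are 22 mm wide; open, the fingers measure 114 mm over their backs; the gripper's body (76 mm by 85 mm) begins 54 mm behind the grasp point. The pads swing forward as they close: fully open they stand 13 mm farther back than shut.
Start: joints at [1.181, 0.286, 1.577, -0, 1.279, -0.15], TCP at [0.16, 0.656, 0.231] pointing down, gripper open.
Joint ranges: [-2.77, 2.77], [-0.9, 2.22], [0.21, 2.48], [-1.53, 4.67], [0.24, 2.81], [-2.84, 2.84]. Speed limits (rad/s): [2.79, 2.79, 3.14, 3.14, 3.14, 3.14].

## Interface

Orientations are given as a unit quaternion [x, y, z, w].
In Python, from plant import get_state, viewer, sign_off, ctrl gives the robot as it stands. The module is installed in compiled form; this text tells all that it offers.
- The arm moves only by the shell command python3 -m handwheel 'ROWS' [FORCE]. ROWS is JSON, a list that holds one entry, the list of rows, each a list of 5 numbers: the finger opening in m, from 0 to 0.0854, then the shift along the tool's x, y, z in m, then the turn about the tool's z in degrees. In form: [[[claw, x, y, z, spin], ...]]. A call has 1 to 12 rows; each row shifts and turns the commanded pose from where the row before left it, along the tool's axes as they then stand; what a row does not reach is not made up. A row lasts 1/12 s, in which the tool goes at most 41.7 mm and 7.16 degrees, less where a joint would pass 70% of its speed; a pose out of reach is approached as far as the arm can. A call is refused whole if a number of a shift passes 0.0417 or a number of a turn 7.16, either way. A call with a gripper value outside its range is refused whole. The fingers move at their own pace and stop on an object; FORCE is the grip in N (left out, the last holds). Time passes only in rows, so rows that do not move let the fingers close. It gives the time, the measured TCP pose, the force, the opening and the grip force at its end, in the units of the state.
- get_state(): the state, without advancing time (a new reading comes with each control period).
- viewer.read_camera(name): name is "side" or "top" or "wrist"; returns the picture (480x640x3 uint8, blue, green, red); there is no depth.
- viewer.camera_params(name): a dict with "fov_y" (degrees; the focal length in pixels is half the picture's height over the tangent of half this angle, whatever the lens; pixels are square), "cx", "cy" (the principal point, pixels), "k1" (the pictures are not rectified: a ray, as slopes to the right and down, at radius r is drawn at 1 + k1 r^2 times it, then the intrinsics apply), "xyz" and "attitude" of the camera in the world; the wrist camera has in their place "hand_eye" (4x4, takes a point from camera to tool coordinates, whose origin is the TCP and whose axes are the flange's). Camera axes: x right, y up, looking along -z (the intrinsics and any distortion apply to the point x, -y, -z); pixel columns grow to the right and rows downward; lengths in m; the calibration is good to about 2 mm. A picture is of the moment at which its call begins: read the wrist's pose just before it. camera_params takes no time and is no camera call.
- sign_off(): hands the job in; it is judged then, once.
Trained networks look in the newest picture that a camera, given by its name, has taken for a name from the list of things; names that differ only in an ending like _2 or _b are one class to them, and where a whole thing is asked for, a point or a joint stands for the part that bears it (a point fixed in the world has none). Each returns a list of dicts, best first, with "confidence" (0 to 1); they miss things now and then, are a little off and sometimes report something else, mostly with a low value. They report only what shows in the picture. A call takes as long as a camera call. They do not tell look-alikes from the thing itself.
- viewer.look_for(camera, name): "extent" ([left, top, width, height] as shares, 0 to 1, of the picture: columns of its width, rows of its height, round what is visible of it).
- viewer.outline_of(camera, name): "mask" (480x640 bool, what is visible of it) and "extent" ([left, top, width, height] as shares, 0 to 1, of the picture: columns of its width, rows of its height, round what is visible of it).
- viewer.pinpoint(camera, name): "xy" ([column, row] as shares, 0 to 1, of the picture: columns of its width, rows of its height: a listed point, or the origin of a listed thing).
The state is a dict: "time": time; "qpos": joint angles; "dq": joint speeds; "joint_efforts": joint torques, N m; "eef_pos": TCP position; "tcp_rot": TCP orientation; "contact_force": force on the tool from outside, world axes, zero at the start; "wrist_torque": the same for the moment, N m; "opening": opening from 0.0 (shut) to 1.0 (fully open); "finger_force": force on a finger pad.
Only numpy, scipy, OpenCV 4.12 (cv2) and the standard library are available. Lean on these libraries where they do the work, as an engineer would, in place of code of your own. Each camera call takes 0.05 s, during which the arm holds its last target. There are 200 camera calls.

## Task

Two steel vessels have been left upside down on the bench, a shallow dish and a tall beaker. Turn the shallow dish the right way up and stand it, mouth up, wholly on the black rubber mat, without dropping it from a height. Leave the tall beaker standing as it is.

Things in the scene. Friction and masses are not known exactly. Their poses are not given: they have to be found in the camera images.
- dish: The shallow dish: bare steel, round, straight wall, outer diameter 68 mm, height 36 mm, wall 3 mm, solid bottom 12 mm thick, about 0.26 kg. It stands mouth down on the bench, left or right of the mat. Origin: centre of its open mouth; z axis points from mouth to bottom: up at the start, down when right way up. Grip across the diameter anywhere on the wall.
- dish_bottom (a point): Centre of the dish's flat bottom face, the top face at the start, 36 mm from the mouth. The heavy bottom rights it: let go with the bottom's edge touching the mat and the bottom face 65 degrees or less from level, it tips flat by itself (balance point 70; centre of mass on the axis, 11 mm from here); this point then rests 34 mm from the touching edge.
- beaker: The tall beaker, to be left alone: the same bare steel, round, 54 mm in diameter and 92 mm high, loose, also standing mouth down, on the other side of the mat from the dish. Origin: centre of its mouth, on the bench; z axis up.
- mat: The black rubber mat lying on the bench, fixed, 160 mm along its x axis, 150 mm along its y axis, 5 mm thick, with thin grey ribs near its edge. Origin: centre of its underside, on the bench; z up.
Mind the look-alikes: they are no part of the job. What is shaped like the dish but orange is not meant.

How it is judged:
By the outcome, as a careful person would: the job done as asked, in the order asked, and still so for the second after the job is handed in, with the robot touching nothing.
It also fails if it takes over 43 s, if anything falls off the work surface, if the arm or the gripper's body presses on something with over 40 N, if the wrist force passes 120 N, or if a joint passes its speed limit or range.

## Working session

There is one attempt and no reset: what is moved stays moved. The work goes in short steps, Python scripts to look and compute and a shell command to move; the robot and the scene stay as the last step left them, time stands still between calls to the robot, and variables do not carry over. Pictures are saved under pics/ and viewed, at most 10 in all, crops included, and the job is handed in when it is done.

```bash
mkdir -p pics; cat > h.py <<'E'
import numpy as np,cv2
from scipy.spatial.transform import Rotation as R
from plant import get_state,viewer,sign_off,ctrl
def cam(n):
    p=viewer.camera_params(n);f=240/np.tan(np.radians(p['fov_y'])/2)
    if 'hand_eye' in p:
        s=get_state();T=np.eye(4);T[:3,:3]=R.from_quat(s['tcp_rot']).as_matrix();T[:3,3]=s['eef_pos'];T=T@np.array(p['hand_eye']);return p,f,T[:3,:3],T[:3,3]
    a=np.array(p['attitude'],float)
    M=a if a.shape==(3,3) else R.from_quat(a).as_matrix()
    return p,f,M,np.array(p['xyz'])
def px2w(n,u,v,z):
    p,f,M,o=cam(n);d=np.array([(u-p['cx'])/f,(v-p['cy'])/f]);s=d.copy()
    for _ in range(20): s=d/(1+p['k1']*(s@s))
    w=M@np.array([s[0],-s[1],-1]);return o+w*(z-o[2])/w[2]
def w2px(n,P):
    p,f,M,o=cam(n);c=M.T@(np.array(P)-o);s=np.array([c[0],-c[1]])/-c[2];s=s*(1+p['k1']*(s@s));return s*f+[p['cx'],p['cy']]
E
python3 - <<'E'
from h import *
print(viewer.camera_params('top'),viewer.camera_params('side'),ctrl.pinch_z,get_state())
for c in('top','side'): cv2.imwrite(f'pics/{c}0.png',viewer.read_camera(c))
for n in('dish','beaker','mat'):
  for c in('top','side'):
    for r in viewer.look_for(c,n)[:3]: print(c,n,(np.array(r['extent'])*[640,480,640,480]).round(),r['confidence'])
E
```

```text
{'fov_y': 49.339691330734965, 'cx': 322.96505161586623, 'cy': 242.6435452591168, 'k1': -0.13414924648984963, 'xyz': array([ 0.29666736, -0.1213338 ,  1.13046303]), 'attitude': array([-0.06047474,  0.05655922,  0.70760226, -0.70174276])} {'fov_y': 43.31971200211569, 'cx': 321.00281860452844, 'cy': 232.54271209748984, 'k1': -0.2117729869688531, 'xyz': array([-0.0715863 ,  1.23847752,  0.85885874]), 'attitude': array([-0.10261042,  0.50233809,  0.84460023, -0.15420113])} 0.0187 {'time': 0.0, 'qpos': array([ 1.18099487e+00,  2.87194109e-01,  1.57820307e+00, -1.47710401e-05,
        1.27863788e+00, -1.49992309e-01]), 'dq': array([ 0.00046514,  0.00107971, -0.00026914, -0.00049437, -0.00076333,
        0.0003428 ]), 'joint_efforts': array([-2.00616792e-03, -4.05974936e+01, -2.92622316e+01, -3.14769413e-04,
        5.79092681e-03,  4.15254988e-06]), 'eef_pos': array([0.16003313, 0.65505662, 0.22991413]), 'tcp_rot': array([ 1.19615256e-01,  9.92819570e-01, -1.17887894e-03, -3.18797959e-04]), 'contact_force': array([ 0.35856104, -0.28945755, -1.37555391]), 'wrist_torque': array([ 0.00906967, -0.03006125,  0.0045219 ]), 'finger_force': 0.0, 'opening': 1.0010900859970802}
top dish [464. 224.  37.  36.] 0.89
top dish [416. 214.  31.  34.] 0.69
top dish [473. 285.  31.  31.] 0.62
top beaker [144. 237.  34.  33.] 0.79
top beaker [417. 212.  32.  37.] 0.27
side beaker [267. 290.  23.  46.] 0.91
top mat [273. 169.  78.  74.] 0.84
side mat [254. 239.  20.  24.] 0.83
```

View pics/top0.png

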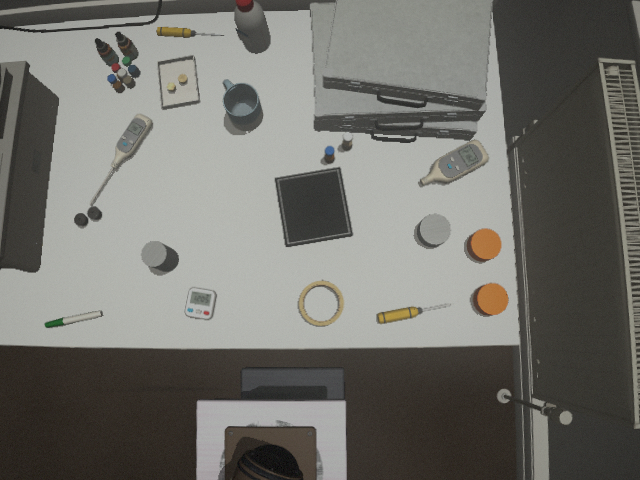

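View pics/side0.png

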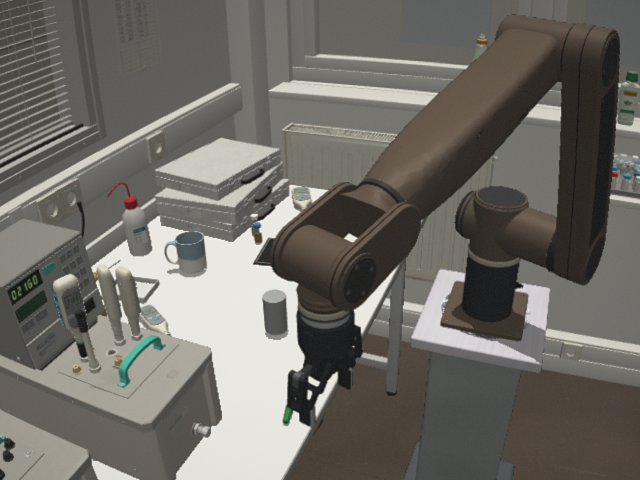

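The top view shows three candidates. The grey steel disc at (434,230) is right of the mat. The two orange discs at (485,245) and (491,299) are look-alikes. The tall grey beaker is at (155,254), left of the mat, and the black mat is centred near (314,207). The side view shows the arm parked left, with the beaker at (275,312). I choose the grey disc and check it in a crop.

```bash
python3 - <<'E'
from h import *
im=viewer.read_camera('top');cv2.imwrite('pics/crop.png',cv2.resize(im[150:330,260:520],None,fx=3,fy=3,interpolation=2))
for n in('dish','mat','beaker'):
  for r in viewer.outline_of('top',n)[:3]:
    c=max(cv2.findContours(r['mask'].astype(np.uint8),0,2)[0],key=cv2.contourArea)
    q=cv2.minAreaRect(c);z=.005 if n=='mat' else .036
    print(n,r['confidence'],q[0],q[1],px2w('top',*q[0],z)[:2].round(4))
    if n=='mat':
      for b in cv2.boxPoints(q):print(px2w('top',*b,.005)[:2].round(4))
E
```

```text
dish 0.82 (484.2500305175781, 244.75) (31.11269760131836, 34.64822769165039) [ 0.4721 -0.4621]
dish 0.6 (490.5, 298.5) (33.0, 33.0) [ 0.3568 -0.4694]
dish 0.56 (433.5, 230.0) (32.0, 31.0) [ 0.5051 -0.353 ]
mat 0.6 (312.3146667480469, 206.6844024658203) (70.84957885742188, 67.55126190185547) [ 0.5657 -0.0929]
[ 0.6336 -0.005 ]
[ 0.6591 -0.1544]
[ 0.4995 -0.1787]
[ 0.4752 -0.0331]
beaker 0.57 (159.01470947265625, 256.8088073730469) (36.872196197509766, 27.096776962280273) [0.452  0.2364]
```

View pics/crop.png

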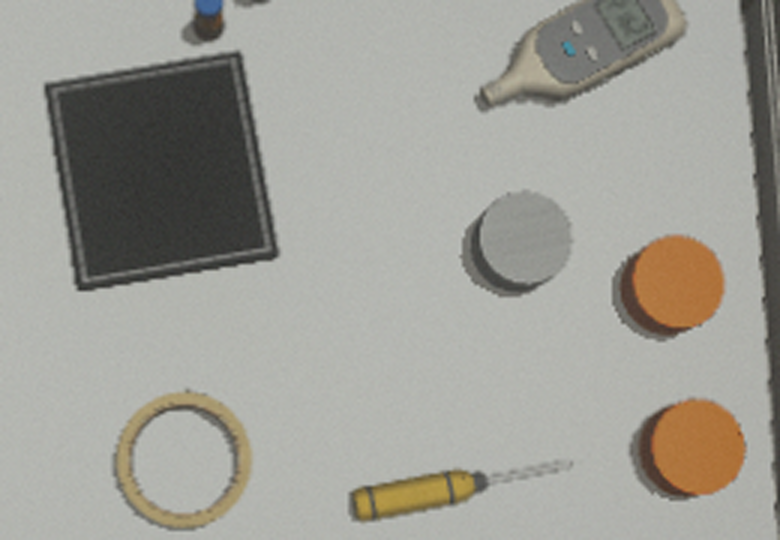

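The crop confirms the bare-steel disc at (434,230), world (0.505, -0.353). The right edge of the mat faces it, turned 8.7° from the world x axis. The tool can only stay vertical. So I will grip the dish high, push its rim against the mat's edge, and roll it over about the pads. First I go round the arm's inner dead zone.

```bash
python3 -m handwheel '[[[0.085,0,0,-0.04,0],[0.085,0,0,-0.04,0],[0.085,-0.0283,-0.0223,0,0],[0.085,-0.0283,-0.0223,0,0],[0.085,-0.0283,-0.0223,0,0],[0.085,-0.0283,-0.0223,0,0],[0.085,-0.0283,-0.0223,0,0],[0.085,-0.0283,-0.0223,0,0],[0.085,-0.0283,-0.0223,0,0],[0.085,-0.0283,-0.0223,0,0],[0.085,-0.0283,-0.0223,0,0]]]' 40
python3 -m handwheel '[[[0.085,-0.022,-0.031,0,0],[0.085,-0.022,-0.031,0,0],[0.085,-0.022,-0.031,0,0],[0.085,-0.022,-0.031,0,0],[0.085,-0.022,-0.031,0,0],[0.085,-0.022,-0.031,0,0],[0.085,-0.022,-0.031,0,0],[0.085,-0.022,-0.031,0,0],[0.085,-0.022,-0.031,0,0],[0.085,-0.022,-0.031,0,0]]]'
python3 -m handwheel '[[[0.085,-0.01,-0.039,0,0],[0.085,-0.01,-0.039,0,0],[0.085,-0.01,-0.039,0,0],[0.085,-0.01,-0.039,0,0],[0.085,-0.01,-0.039,0,0],[0.085,-0.01,-0.039,0,0],[0.085,-0.01,-0.039,0,0],[0.085,-0.01,-0.039,0,0],[0.085,-0.01,-0.039,0,0],[0.085,-0.01,-0.039,0,0]]]'
python3 -m handwheel '[[[0.085,0,0,0.01,7.15],[0.085,0,0,0.01,7.15],[0.085,0,0,0.01,7.15],[0.085,0,0,0.01,7.15],[0.085,0,0,0.01,7.15],[0.085,0,0,0.01,7.15],[0.085,0,0,0.01,7.15],[0.085,0,0,0.01,7.15],[0.085,0,0,0.01,7.15],[0.085,0,0,0.01,3.1],[0.085,0,0,0,0]]]'
```

```text
time: 1.52
eef_pos: [0.3608, 0.3987, 0.3116]
tcp_rot: [0.119, 0.993, 0.0, 0.0]
contact_force: [-0.1, 0.7, 0.5]
opening: 0.992
finger_force: 0.0
time: 2.35
eef_pos: [0.5004, 0.045, 0.3118]
tcp_rot: [0.12, 0.993, 0.0, 0.001]
contact_force: [1.4, 0.4, -0.4]
opening: 0.992
finger_force: 0.0
time: 3.18
eef_pos: [0.5042, -0.3578, 0.3115]
tcp_rot: [0.12, 0.993, -0.0, 0.0]
contact_force: [1.6, 1.0, -0.0]
opening: 0.993
finger_force: 0.0
time: 4.1
eef_pos: [0.5036, -0.3548, 0.2087]
tcp_rot: [0.651, 0.759, 0.0, -0.002]
contact_force: [-0.4, 0.1, 0.4]
opening: 0.996
finger_force: 0.0
```

```bash
python3 - <<'E'
from h import *
s=get_state();im=viewer.read_camera('wrist');cv2.imwrite('pics/w1.png',im);print(s['eef_pos'])
for r in viewer.outline_of('wrist','dish')[:3]:
    c=max(cv2.findContours(r['mask'].astype(np.uint8),0,2)[0],key=cv2.contourArea)
    q=cv2.minEnclosingCircle(c);print(r['confidence'],q,cv2.boundingRect(c),px2w('wrist',*q[0],.036).round(4))
for n in('dish_bottom','dish'):
  for r in viewer.pinpoint('wrist',n)[:3]:
    u=np.array(r['xy'])*[640,480];print(n,r['confidence'],u,px2w('wrist',*u,.036 if 'b' in n else 0).round(4))
Mt=R.from_quat(s['tcp_rot']).as_matrix();print(Mt.round(3))
E
```

```text
[ 0.50362712 -0.354815    0.20870579]
0.97 ((278.0284423828125, 310.534423828125), 37.326805114746094) (243, 274, 69, 74) [ 0.4783 -0.4582  0.036 ]
0.64 ((163.1440887451172, 300.249267578125), 39.7220344543457) (124, 266, 79, 71) [ 0.3642 -0.4643  0.036 ]
0.6 ((326.6701354980469, 214.18055725097656), 37.25358200073242) (291, 177, 73, 75) [ 0.5108 -0.353   0.036 ]
dish_bottom 0.96 [327.104 215.28 ] [ 0.512  -0.3546  0.036 ]
dish_bottom 0.95 [160.32  309.792] [ 0.3619 -0.4762  0.036 ]
dish_bottom 0.66 [280.192 318.096] [ 0.4819 -0.4673  0.036 ]
dish 0.89 [282.688 304.512] [ 0.4814 -0.471   0.    ]
dish 0.79 [168.32  294.384] [ 0.3551 -0.4779  0.    ]
dish 0.55 [326.4   209.904] [ 0.5126 -0.3572  0.    ]
[[-0.152  0.988 -0.003]
 [ 0.988  0.152  0.003]
 [ 0.004 -0.003 -1.   ]]
```

View pics/w1.png

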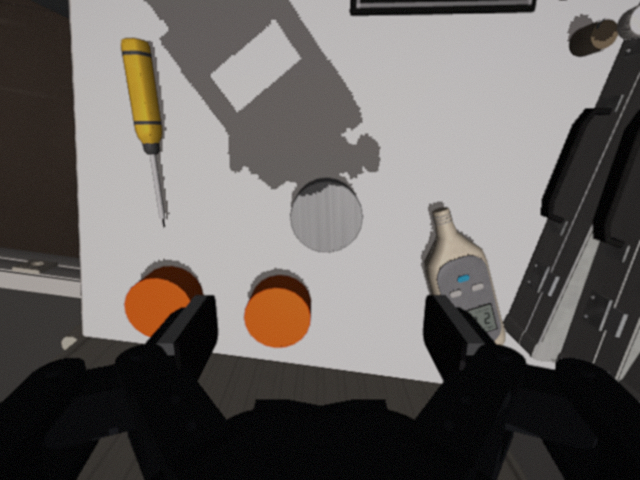

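The wrist view shows the steel disc at (327,215) between the fingers. The orange ones are at (160,305) and (278,311), and the mat's edge is at row 12. Dish is at about (0.510, -0.353). I descend to grip near its bottom end, about 30 mm from the mouth.

```bash
python3 - <<'E'
from h import *
a,b=px2w('wrist',356,14,0),px2w('wrist',534,11,0);print(a,b)
E
python3 -m handwheel '[[[0.085,0.001,0.007,0.03,0],[0.085,0,0,0.04,0],[0.085,0,0,0.04,0],[0.085,0,0,0.04,0],[0.085,0,0,0.03,0],[0.085,0,0,0.017,0],[0.085,0,0,0.010,0],[0.085,0,0,0,0]]]' 30
python3 -m handwheel '[[[0.06,0,0,0,0],[0.06,0,0,0,0],[0.06,0,0,0,0],[0.06,0,0,0,0],[0.06,0,0,0,0],[0.06,0,0,0,0]]]' 30
```

```text
[ 0.51045597 -0.17881235  0.        ] [ 0.66499305 -0.15344407  0.        ]
time: 4.97
eef_pos: [0.5105, -0.3529, 0.0024]
tcp_rot: [0.651, 0.759, 0.0, -0.002]
contact_force: [0.2, 0.5, 0.5]
opening: 0.992
finger_force: 0.0
time: 5.47
eef_pos: [0.5129, -0.3552, 0.0069]
tcp_rot: [0.651, 0.759, -0.0, 0.002]
contact_force: [0.3, -0.9, 6.2]
opening: 0.767
finger_force: 35.7
```

```bash
python3 -m handwheel '[[[0.085,0,0,0,0],[0.085,0,0,0,0],[0.085,0,0,0,0],[0.085,0,0,0.005,0],[0.074,0,0,0,0],[0.074,0,0,0,0],[0.074,0,0,0,0]]]' 30
python3 -m handwheel '[[[0.06,0,0,0,0],[0.06,0,0,0,0],[0.06,0,0,-0.002,0],[0.06,0,0,-0.002,0],[0.06,0,0,-0.001,0],[0.06,0,0,0,0]]]' 30
```

```text
time: 6.05
eef_pos: [0.5111, -0.3534, -0.0012]
tcp_rot: [0.651, 0.759, 0.0, -0.0]
contact_force: [0.0, -0.5, 0.1]
opening: 0.871
finger_force: 0.0
time: 6.55
eef_pos: [0.5113, -0.3536, 0.0044]
tcp_rot: [0.651, 0.759, -0.0, -0.0]
contact_force: [0.3, -1.2, -1.6]
opening: 0.769
finger_force: 35.0
```

```bash
python3 -m handwheel '[[[0.06,0,0,-0.01,0],[0.06,0.027,0,0,0],[0.06,0.027,0,0,0],[0.06,0.02,0.023,0,0],[0.06,0.02,0.023,0,0],[0.06,0.016,0.024,0,0],[0.06,0,0.024,0,0],[0.06,0,0,0,0],[0.06,0,0,0,0]]]'
python3 - <<'E'
from h import *
s=get_state();im=viewer.read_camera('top');p=w2px('top',s['eef_pos']).astype(int);print(p,viewer.camera_params('wrist')['hand_eye'])
im2=viewer.read_camera('wrist')
cv2.imwrite('pics/g1.png',np.hstack([cv2.resize(im[130:290,240:440],(400,320)),cv2.resize(im2,(400,320))]))
E
```

```text
time: 7.3
eef_pos: [0.5886, -0.2303, 0.0152]
tcp_rot: [0.65, 0.76, -0.0, 0.001]
contact_force: [0.3, 0.9, -2.4]
opening: 0.766
finger_force: 35.0
[374 194] [[-4.56276961e-04  9.61022983e-01  2.76468114e-01  6.98105959e-02]
 [ 9.99999793e-01  5.63930608e-04 -3.09885316e-04  5.13592219e-04]
 [-4.53715743e-04  2.76467916e-01 -9.61023041e-01 -1.42317012e-01]
 [ 0.00000000e+00  0.00000000e+00  0.00000000e+00  1.00000000e+00]]
```

View pics/g1.png

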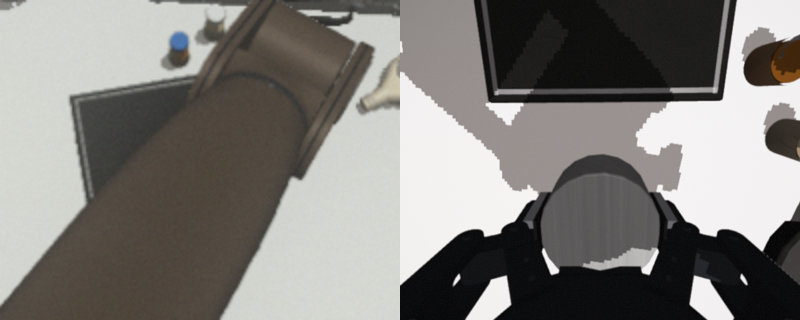

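The dish is held upright at about (600,210) in the right half, centred on the mat's near edge at row 100. Next I lower it until the rim is just above the bench, then push the rim against the mat's face.

```bash
python3 -m handwheel '[[[0.06,0.008,0,0.005,0],[0.06,0.008,0,0.004,0],[0.06,0.008,0,0,0],[0.06,0.004,0,0,0],[0.06,0.003,0,0,0],[0.06,0.002,0,0,0],[0.06,0,0,0,0]]]'
python3 -m handwheel '[[[0.06,0.003,0,-0.001,0],[0.06,0.003,0,-0.001,0],[0.06,0,0,0,0]]]'
```

```text
time: 7.98
eef_pos: [0.5825, -0.1976, 0.0056]
tcp_rot: [0.651, 0.759, 0.0, 0.0]
contact_force: [1.0, -0.1, -2.3]
opening: 0.765
finger_force: 35.0
time: 8.23
eef_pos: [0.5816, -0.1917, 0.0077]
tcp_rot: [0.651, 0.759, 0.0, 0.0]
contact_force: [-1.0, 0.0, -2.4]
opening: 0.767
finger_force: 35.0
```

```bash
python3 - <<'E'
from h import *
im2=viewer.read_camera('wrist');im=viewer.read_camera('side');s=get_state();p=w2px('side',s['eef_pos']).astype(int);print(p)
for r in viewer.outline_of('wrist','dish')[:2]:
  print(r['confidence'],np.array(r['extent'])*[640,480,640,480])
x,y=p;c=im[max(0,y-60):y+60,max(0,x-75):x+75]
cv2.imwrite('pics/g2.png',np.hstack([cv2.resize(im2[60:360,120:520],(400,300)),cv2.resize(c,(375,300),interpolation=2)]))
E
```

```text
[296 234]
0.57 [227.072 230.496 190.784 174.48 ]
```

View pics/g2.png

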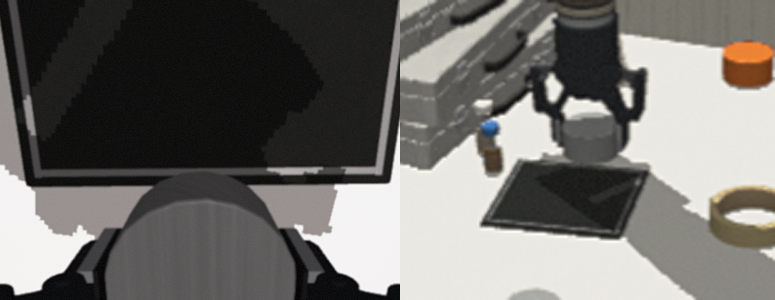

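```bash
python3 - <<'E'
from h import *
n=np.array([-.152,.988,0]);s=get_state();print(s['eef_pos'],s['eef_pos']@n)
for z in(0,.003,.006,.01,.015):print(z,px2w('wrist',320,232,z)@n, 'edge',px2w('wrist',190,243,z)@n,px2w('wrist',500,243,z)@n)
for nm in('dish_bottom',):
  viewer.read_camera('wrist')
  for r in viewer.pinpoint('wrist',nm)[:1]:
    u=np.array(r['xy'])*[640,480];print(r,[px2w('wrist',*u,z)@n for z in(.036,.04,.045)])
E
```

```text
[ 0.58155129 -0.19212697  0.0074212 ] -0.2782172427428731
0 -0.24872485406589492 edge -0.2538529651548574 -0.25378355959410553
0.003 -0.24791696031395039 edge -0.2529423204496863 -0.25287430555450363
0.006 -0.24710906656200585 edge -0.2520316757445151 -0.25196505151490173
0.01 -0.24603187489274642 edge -0.25081748280428695 -0.25075271279543243
0.015 -0.24468538530617218 edge -0.24929974162900173 -0.2492372893960959
{'xy': [0.4989, 0.7321], 'confidence': 0.61} [np.float64(-0.2852057692128079), np.float64(-0.2825052177859722), np.float64(-0.27912952850242756)]
```

```bash
python3 -m handwheel '[[[0.06,-0.009,0,0,0],[0.06,-0.009,0,0.002,0],[0.06,0,0,0.003,0],[0.06,0,0,0,0]]]'
for i in 1; do python3 -m handwheel '[[[0.06,0,0,0.002,0],[0.06,0,0,0,0]]]'; python3 -m handwheel '[[[0.06,0,0,0.002,0],[0.06,0,0,0,0]]]'; python3 -m handwheel '[[[0.06,0,0,0.002,0],[0.06,0,0,0,0]]]'; done | grep -E 'eef|contact'
```

```text
time: 8.82
eef_pos: [0.5839, -0.2107, 0.0016]
tcp_rot: [0.651, 0.759, -0.0, -0.0]
contact_force: [0.3, 1.1, -1.7]
opening: 0.769
finger_force: 35.0
eef_pos: [0.5837, -0.2096, -0.0004]
contact_force: [0.1, 0.7, -2.0]
eef_pos: [0.5842, -0.2098, -0.0005]
contact_force: [-4.1, -0.2, 4.2]
eef_pos: [0.5844, -0.2098, -0.0006]
contact_force: [-8.0, 3.5, 14.0]
```

```bash
(python3 -m handwheel '[[[0.06,0,0,-0.005,0],[0.06,0.004,0,0,0],[0.06,0.003,0,0,0],[0.06,0,0,0,0]]]';  python3 -m handwheel '[[[0.06,0.002,0,0,0],[0.06,0,0,0,0]]]'; python3 -m handwheel '[[[0.06,0.002,0,0,0],[0.06,0,0,0,0]]]'; python3 -m handwheel '[[[0.06,0.002,0,0,0],[0.06,0,0,0,0]]]') | grep -E 'eef|contact'
```

```text
eef_pos: [0.5826, -0.2018, 0.0006]
contact_force: [-0.5, 0.1, -2.4]
eef_pos: [0.5825, -0.2007, 0.0007]
contact_force: [-0.5, -0.6, -2.4]
eef_pos: [0.5826, -0.2003, 0.0012]
contact_force: [-0.6, -4.3, -3.3]
eef_pos: [0.5827, -0.2, 0.0015]
contact_force: [-0.3, -8.5, -5.2]
```

```bash
(python3 -m handwheel '[[[0.06,0.0025,0,-0.0025,0],[0.06,0.0025,0,-0.003,0],[0.06,0,0,0,0]]]';  python3 -m handwheel '[[[0.06,0.003,0,-0.0025,0],[0.06,0.003,0,-0.002,0],[0.06,0,0,0,0]]]') | grep -E 'eef|contact'
python3 - <<'E'
from h import *
im2=viewer.read_camera('wrist');im=viewer.read_camera('side')
cv2.imwrite('pics/g3.png',np.hstack([cv2.resize(im2[60:360,120:520],(400,300)),cv2.resize(im[174:294,221:371],(375,300),interpolation=2)]))
E
```

```text
eef_pos: [0.5826, -0.1952, 0.0078]
contact_force: [0.2, -7.8, -2.0]
eef_pos: [0.5804, -0.1853, 0.0114]
contact_force: [-0.7, 0.3, -2.3]
```

View pics/g3.png

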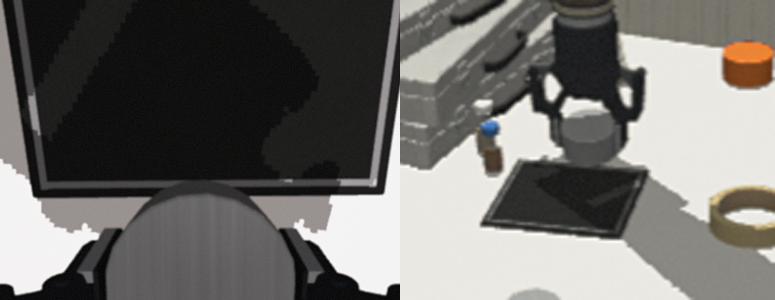

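```bash
(python3 -m handwheel '[[[0.06,-0.01,0,0,0],[0.06,-0.01,0,0,0],[0.06,0,0,0.003,0],[0.06,0,0,0,0]]]';  python3 -m handwheel '[[[0.06,0,0,0.002,0],[0.06,0,0,0,0]]]'; python3 -m handwheel '[[[0.06,0,0,0.0015,0],[0.06,0,0,0,0]]]';python3 -m handwheel '[[[0.06,0,0,0.0015,0],[0.06,0,0,0,0]]]') | grep -E 'eef|contact'
```

```text
eef_pos: [0.5835, -0.2068, 0.0078]
contact_force: [-0.3, 0.1, -2.9]
eef_pos: [0.5831, -0.2057, 0.0056]
contact_force: [-0.7, -0.9, -1.7]
eef_pos: [0.5835, -0.2057, 0.0046]
contact_force: [-0.4, -0.5, -3.0]
eef_pos: [0.5837, -0.2059, 0.0041]
contact_force: [-1.6, 0.5, 2.9]
```

```bash
(python3 -m handwheel '[[[0.06,0.005,0,-0.001,0],[0.06,0.005,0,0,0],[0.06,0.003,0,0,0],[0.06,0,0,0,0]]]';  python3 -m handwheel '[[[0.06,0.002,0,-0.001,0],[0.06,0.002,0,-0.0015,0],[0.06,0,0,0,0]]]'; python3 -m handwheel '[[[0.06,0.002,0,-0.001,0],[0.06,0.002,0,-0.001,0],[0.06,0,0,0,0]]]') | grep -E 'eef|contact'
```

```text
eef_pos: [0.5824, -0.1953, 0.0049]
contact_force: [0.1, -8.6, -4.2]
eef_pos: [0.5822, -0.1924, 0.0077]
contact_force: [0.1, -9.7, -3.0]
eef_pos: [0.5817, -0.189, 0.0101]
contact_force: [-0.7, -11.6, -2.2]
```

```bash
(python3 -m handwheel '[[[0.06,0.003,0,-0.0013,0],[0.06,0.003,0,-0.0013,0],[0.06,0,0,0,0]]]';  python3 -m handwheel '[[[0.06,0.003,0,-0.001,0],[0.06,0.003,0,-0.001,0],[0.06,0,0,0,0]]]'; python3 -m handwheel '[[[0.06,0.003,0,-0.001,0],[0.06,0.003,0,-0.001,0],[0.06,0,0,0,0]]]') | grep -E 'eef|contact'
```

```text
eef_pos: [0.5808, -0.183, 0.0132]
contact_force: [-1.6, -10.7, 0.3]
eef_pos: [0.58, -0.1767, 0.0154]
contact_force: [-1.5, -9.8, 1.9]
eef_pos: [0.5792, -0.17, 0.0174]
contact_force: [-1.3, -7.1, 2.0]
```

```bash
(python3 -m handwheel '[[[0.06,0.0035,0,0,0],[0.06,0.0035,0,0,0],[0.06,0,0,0,0]]]';  python3 -m handwheel '[[[0.06,0.0035,0,0,0],[0.06,0.0035,0,0.0005,0],[0.06,0,0,0,0]]]'; python3 -m handwheel '[[[0.06,0.0035,0,0.0005,0],[0.06,0.0035,0,0.001,0],[0.06,0,0,0,0]]]') | grep -E 'eef|contact'
python3 - <<'E'
from h import *
im2=viewer.read_camera('wrist');im=viewer.read_camera('side')
cv2.imwrite('pics/g4.png',np.hstack([cv2.resize(im2[60:360,120:520],(400,300)),cv2.resize(im[174:294,221:371],(375,300),interpolation=2)]))
E
```

```text
eef_pos: [0.5782, -0.1629, 0.0177]
contact_force: [-1.5, -7.6, 3.5]
eef_pos: [0.577, -0.1551, 0.0169]
contact_force: [-1.4, -5.0, 4.8]
eef_pos: [0.5758, -0.1474, 0.0148]
contact_force: [0.6, -4.1, 3.7]
```

View pics/g4.png

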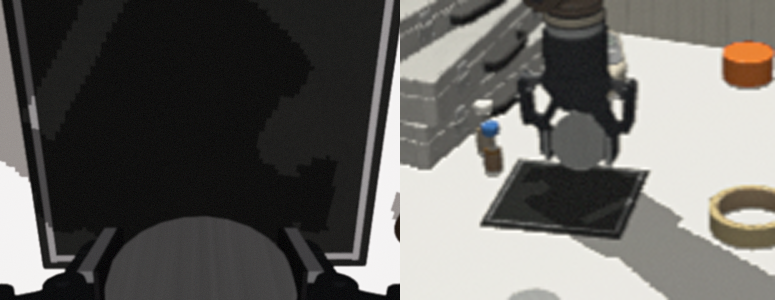

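The dish has rolled about 80°. The side crop shows its bottom disc facing the camera at (580,140), over the mat's near edge. I continue rolling on the rubber about the bottom's edge, pressing lightly.

```bash
(python3 -m handwheel '[[[0.06,0.003,0,0.001,0],[0.06,0.003,0,0.001,0],[0.06,0,0,0,0]]]';  python3 -m handwheel '[[[0.06,0.003,0,0.001,0],[0.06,0.003,0,0,0],[0.06,0,0,0,0]]]'; python3 -m handwheel '[[[0.06,0.003,0,0,0],[0.06,0.003,0,0,0],[0.06,0,0,0,0]]]') | grep -E 'eef|contact'
```

```text
eef_pos: [0.5743, -0.1403, 0.0119]
contact_force: [1.6, -3.3, 5.2]
eef_pos: [0.5724, -0.1338, 0.0103]
contact_force: [0.9, -1.1, 4.8]
eef_pos: [0.5712, -0.1281, 0.0103]
contact_force: [-0.1, -2.1, 4.4]
```

```bash
cat > m.py <<'E'
from h import *
n=np.array([-.152,.988,0]);t=np.array([.988,.152,0])
s=get_state();e=s['eef_pos'];viewer.read_camera('side')
for r in viewer.pinpoint('side','dish_bottom')[:3]:
  u=np.array(r['xy'])*[640,480]
  # intersect ray with vertical plane through tool axis perpendicular to fingers
  a,b=px2w('side',*u,0),px2w('side',*u,.1);k=(e@t-a@t)/((b-a)@t);P=a+k*(b-a)
  print('bottom',r['confidence'],u.round(1),'n-off from axis %.4f z %.4f'%((P-e)@n,P[2]),'tcpz',e[2])
for r in viewer.outline_of('side','dish')[:2]:
  c=max(cv2.findContours(r['mask'].astype(np.uint8),0,2)[0],key=cv2.contourArea);print(r['confidence'],cv2.minAreaRect(c))
E
python3 m.py; (python3 -m handwheel '[[[0.06,0.002,0,0.002,0],[0.06,0.003,0,0.001,0],[0.06,0,0,0,0]]]';  python3 -m handwheel '[[[0.06,0.003,0,0.0,0],[0.06,0.003,0,0,0],[0.06,0,0,0,0]]]') | grep -E 'eef|contact'; python3 m.py
```

```text
bottom 0.81 [359.2 199.3] n-off from axis -1.2281 z -0.4155 tcpz 0.010268776326503554
bottom 0.73 [397.9 199.3] n-off from axis -3.3943 z -1.4171 tcpz 0.010268776326503554
bottom 0.72 [289.2 233.5] n-off from axis 0.0116 z 0.0518 tcpz 0.010268776326503554
0.85 ((291.0, 233.5), (21.0, 20.0), 90.0)
0.75 ((359.0, 199.0), (18.0, 20.0), 90.0)
eef_pos: [0.5708, -0.1238, 0.0083]
contact_force: [-1.4, -3.7, 9.3]
eef_pos: [0.5704, -0.1179, 0.0083]
contact_force: [0.0, -3.1, 7.5]
bottom 0.68 [359.4 193.9] n-off from axis -1.2471 z -0.3903 tcpz 0.008307912468899031
bottom 0.68 [395.6 199. ] n-off from axis -3.1909 z -1.3157 tcpz 0.008307912468899031
bottom 0.64 [286.  236.4] n-off from axis 0.0313 z 0.0585 tcpz 0.008307912468899031
0.97 ((289.5, 236.5), (21.0, 21.0), 90.0)
0.78 ((394.5, 203.0), (18.0, 19.0), 90.0)
```

```bash
python3 - <<'E'
from h import *
im2=viewer.read_camera('wrist');im=viewer.read_camera('side')
print(get_state()['contact_force'],w2px('side',[.57,-.118,.04]))
cv2.imwrite('pics/g5.png',np.hstack([cv2.resize(im2[60:480,120:520],(400,420)),cv2.resize(im[190:274,251:331],(400,420),interpolation=2)]))
E
```

```text
[ 0.92333055 -3.84883432  6.93073873] [289.40042192 236.93212122]
```

View pics/g5.png

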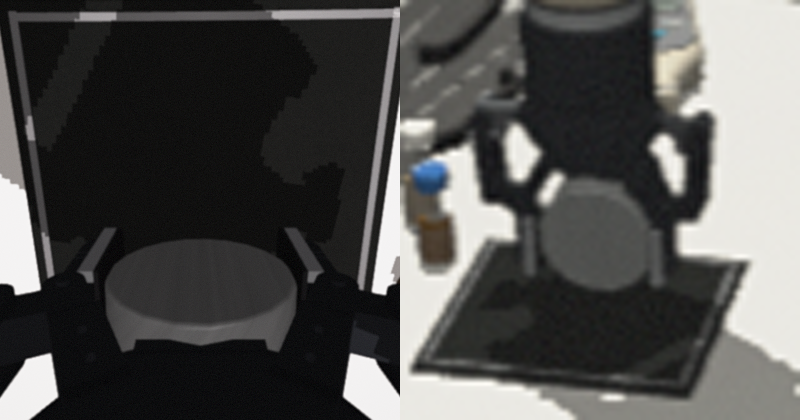

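The dish now lies on its side (θ≈90°), with its bottom facing forward, and it is sliding on the mat instead of rolling. I lift it and go back off the mat. Then I use the mat's face again as the stop, this time against the bottom's lower edge.

```bash
(python3 -m handwheel '[[[0.06,0,0,-0.018,0],[0.06,-0.02,0,0,0],[0.06,-0.02,0,0,0],[0.06,-0.02,0,0,0],[0.06,-0.008,0,0,0],[0.06,0,0,0.005,0],[0.06,0,0,0,0],[0.06,0,0,0,0]]]') | grep -E 'eef|contact|open'
```

```text
eef_pos: [0.5785, -0.1831, 0.0184]
contact_force: [0.3, -0.3, -1.6]
opening: 0.764
```

```bash
(python3 -m handwheel '[[[0.06,0,0,0.005,0],[0.06,0,0,0.005,0],[0.06,0,0,0,0]]]';python3 -m handwheel '[[[0.06,0,0,0.002,0],[0.06,0,0,0,0]]]'; python3 -m handwheel '[[[0.06,0,0,0.0015,0],[0.06,0,0,0,0]]]') | grep -E 'eef|contact|open'
```

```text
eef_pos: [0.5793, -0.1838, 0.0089]
contact_force: [-0.5, 0.1, -2.3]
opening: 0.767
eef_pos: [0.5801, -0.1847, 0.008]
contact_force: [-0.3, 0.5, -3.0]
opening: 0.765
eef_pos: [0.5804, -0.1851, 0.0069]
contact_force: [-0.1, 0.3, -3.1]
opening: 0.768
```

```bash
(python3 -m handwheel '[[[0.06,0.005,0,0,0],[0.06,0.005,0,0,0],[0.06,0.003,0,0,0],[0.06,0,0,0,0]]]';python3 -m handwheel '[[[0.06,0.003,0,-0.0004,0],[0.06,0.003,0,-0.0004,0],[0.06,0,0,0,0]]]'; python3 -m handwheel '[[[0.06,0.003,0,0,0],[0.06,0.003,0,0,0],[0.06,0,0,0,0]]]'; python3 -m handwheel '[[[0.06,0.003,0,0.0003,0],[0.06,0.003,0,0.0003,0],[0.06,0,0,0,0]]]') | grep -E 'eef|contact|time'
```

```text
time: 17.25
eef_pos: [0.5781, -0.1713, 0.0068]
contact_force: [0.9, -1.4, -1.5]
time: 17.5
eef_pos: [0.5777, -0.1669, 0.0079]
contact_force: [1.5, -2.9, -3.5]
time: 17.75
eef_pos: [0.5769, -0.1599, 0.0082]
contact_force: [-0.6, -1.0, 0.5]
time: 18.0
eef_pos: [0.5766, -0.1549, 0.0082]
contact_force: [-0.5, -2.9, 2.7]
```

```bash
(python3 -m handwheel '[[[0.06,0.003,0,0.0008,0],[0.06,0.003,0,0.0008,0],[0.06,0,0,0,0]]]'; python3 -m handwheel '[[[0.06,0.003,0,0.001,0],[0.06,0.003,0,0.001,0],[0.06,0,0,0,0]]]') | grep -E 'eef|contact|time'
python3 - <<'E'
from h import *
viewer.read_camera('wrist')
for r in viewer.outline_of('wrist','dish')[:2]:
  c=max(cv2.findContours(r['mask'].astype(np.uint8),0,2)[0],key=cv2.contourArea);print(r['confidence'],cv2.boundingRect(c))
viewer.read_camera('side')
for r in viewer.outline_of('side','dish')[:3]:
  c=max(cv2.findContours(r['mask'].astype(np.uint8),0,2)[0],key=cv2.contourArea);print(r['confidence'],cv2.boundingRect(c))
E
```

```text
time: 18.25
eef_pos: [0.5768, -0.1505, 0.0081]
contact_force: [0.3, -4.7, 7.9]
time: 18.5
eef_pos: [0.5764, -0.145, 0.0074]
contact_force: [-2.1, -5.1, 12.4]
0.97 (224, 312, 192, 99)
0.68 (282, 221, 21, 21)
0.53 (349, 190, 21, 19)
0.53 (385, 194, 17, 20)
```

```bash
cat > fit.py <<'E'
from h import *
n=np.array([-.152,.988,0]);t=np.array([.988,.152,0])
def rows(a,ax):
  a=np.radians(a);an=np.array([np.cos(a),-np.sin(a)])  # axis towards bottom (n,z)
  up=np.array([np.sin(a),np.cos(a)]);P=[]
  for L in(8,-28):
    for f in np.linspace(0,2*np.pi,60):
      q=an*L+up*34*np.cos(f);P.append(ax+(n*q[0]+np.array([0,0,1])*q[1]+t*34*np.sin(f))/1e3)
  B=np.array([w2px('wrist',p) for p in P]);return B
if __name__=='__main__':
  ax=get_state()['eef_pos']+[0,0,.0287]
  im=viewer.read_camera('wrist');r=viewer.outline_of('wrist','dish')[0]
  m=r['mask'];print('mask rows',np.where(m.any(1))[0][[0,-1]],np.where(m.any(0))[0][[0,-1]])
  for a in(-60,-40,-20,0,10,20,30,40,50,60):
    B=rows(a,ax);print(a,'face',B[:60].min(0).round(),B[:60].max(0).round(),'mouth',B[60:].min(0).round(),B[60:].max(0).round())
  cv2.imwrite('pics/g6.png',im)
E
python3 fit.py
```

```text
mask rows [312 411] [225 416]
-60 face [220. 241.] [418. 447.] mouth [242. 258.] [395. 417.]
-40 face [220. 246.] [418. 441.] mouth [240. 285.] [398. 448.]
-20 face [221. 259.] [417. 418.] mouth [235. 315.] [402. 473.]
0 face [222. 279.] [416. 379.] mouth [229. 348.] [409. 483.]
10 face [222. 290.] [416. 356.] mouth [225. 365.] [413. 481.]
20 face [224. 302.] [414. 333.] mouth [221. 382.] [417. 472.]
30 face [225. 310.] [413. 315.] mouth [217. 399.] [421. 456.]
40 face [226. 290.] [412. 328.] mouth [214. 415.] [425. 433.]
50 face [228. 273.] [410. 342.] mouth [210. 405.] [428. 432.]
60 face [229. 259.] [409. 356.] mouth [207. 373.] [431. 447.]
```

View pics/g6.png

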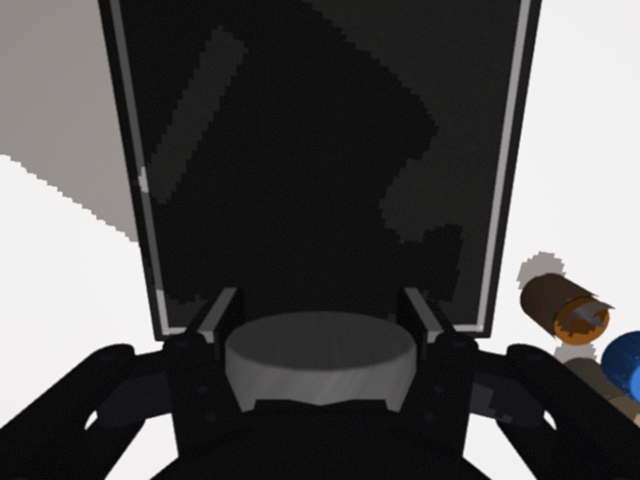

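The wrist view shows the bottom face as a narrow ellipse at rows 312–367, cols 225–416, so the dish is about 13° past horizontal. Its bottom edge now lies directly under the grip, so pressing harder lets rubber friction turn it further.

```bash
cat > meas.py <<'E'
from fit import *
im=viewer.read_camera('wrist');m=viewer.outline_of('wrist','dish')[0]['mask']
g=cv2.cvtColor(im,cv2.COLOR_BGR2GRAY)[:,300:340].mean(1)
print('rows',np.where(m.any(1))[0][[0,-1]],'profile',g[270:430:6].round().astype(int))
E
python3 meas.py
(python3 -m handwheel '[[[0.06,0.001,0,0.002,0],[0.06,0.003,0,0.002,0],[0.06,0.003,0,0.001,0],[0.06,0,0,0,0]]]';python3 -m handwheel '[[[0.06,0.003,0,0.001,0],[0.06,0.003,0,0.001,0],[0.06,0,0,0,0]]]')| grep -E 'eef|contact|time'
python3 meas.py
```

```text
rows [312 410] profile [16 15 16 16 16 16 16 38 43 43 43 43 43 44 43 43 43 84 97 96 96 96 80 13
 12 13 13]
time: 19.23
eef_pos: [0.5763, -0.1371, 0.0039]
contact_force: [-4.1, -0.4, 21.2]
time: 19.48
eef_pos: [0.576, -0.1333, 0.0024]
contact_force: [-3.9, -6.6, 19.7]
rows [338 411] profile [16 16 16 16 16 16 16 16 16 16 16 15 44 92 97 97 97 98 98 98 98 99 82 13
 12 12 12]
```

```bash

(python3 -m handwheel '[[[0.06,0.003,0,0.001,0],[0.06,0.003,0,0.001,0],[0.06,0.003,0,0.001,0],[0.06,0,0,0,0]]]')| grep -E 'eef|contact|time'
python3 meas.py
python3 fit.py | head -1
python3 -c "
from fit import *
ax=get_state()['eef_pos']+[0,0,.0287]
for a in (20,30,40,50,60): 
  B=rows(a,ax);print(a,B[:60].min(0)[1],B[:60].max(0)[1],B[60:].min(0)[1],B[60:].max(0)[1])"
```

```text
time: 19.92
eef_pos: [0.5766, -0.1266, 0.0012]
contact_force: [-4.1, -9.2, 24.0]
rows [341 410] profile [15 16 16 16 16 15 16 16 16 16 16 16 23 87 92 93 94 93 94 94 95 95 79 12
 12 12 12]
20 302.1428568316873 333.95605561606726 381.22698010603494 472.43934716615354
30 311.3637440037131 314.9312361108 398.2064059812304 456.79957604726286
40 291.01574471475953 328.1632415286994 414.9702767845988 434.49940536535837
50 273.7378417045498 341.79157513774015 406.5615890892369 431.25842854597556
60 260.07495424892784 355.64683341060845 374.9469618350977 446.49900210354065Traceback (most recent call last):
  File "fit.py", line 12, in <module>
    im=viewer.read_camera('wrist');r=viewer.outline_of('wrist','dish')[0]
                                     ~~~~~~~~~~~~~~~~~~~~~~~~~~~~~~~~~^^^
IndexError: list index out of range
```

```bash

(python3 -m handwheel '[[[0.06,0.003,0,0.0005,0],[0.06,0.003,0,0.0005,0],[0.06,0.002,0,0,0],[0.06,0,0,0,0]]]'; python3 -m handwheel '[[[0.06,-0.001,0,-0.002,0],[0.06,-0.001,0,-0.002,0],[0.06,0,0,0,0]]]')| grep -E 'eef|contact|time'
python3 meas.py
```

```text
time: 20.45
eef_pos: [0.5773, -0.1191, 0.0009]
contact_force: [-0.5, -9.4, 23.4]
time: 20.7
eef_pos: [0.5751, -0.1174, 0.0017]
contact_force: [1.6, -3.1, 14.0]
rows [344 410] profile [16 15 15 15 16 16 16 16 15 15 16 15 17 84 92 93 93 93 94 94 94 95 79 12
 12 12 12]
```

```bash

(python3 -m handwheel '[[[0.06,0,0,-0.002,0],[0.06,0,0,-0.001,0],[0.06,0,0,0,0]]]'; python3 -m handwheel '[[[0.085,0,0,0,0],[0.085,0,0,0,0],[0.085,0,0,0,0],[0.085,0,0,0,0],[0.085,0,0,0,0],[0.085,0,0,0,0]]]')| grep -E 'eef|contact|time|open'
python3 - <<'E'
from h import *
im=viewer.read_camera('wrist')
for r in viewer.outline_of('wrist','dish')[:2]:
  c=max(cv2.findContours(r['mask'].astype(np.uint8),0,2)[0],key=cv2.contourArea);print(r['confidence'],cv2.boundingRect(c))
g=cv2.cvtColor(im,cv2.COLOR_BGR2GRAY);print(g[180:470:8,310:330].mean(1).round().astype(int))
E
```

```text
time: 21.05
eef_pos: [0.5724, -0.1157, 0.0021]
contact_force: [2.8, -0.6, 8.2]
opening: 0.759
time: 21.55
eef_pos: [0.5707, -0.1143, 0.0012]
contact_force: [0.3, 2.5, 9.7]
opening: 0.998
0.88 (220, 344, 201, 75)
[ 16  16  16  16  16  16  15  17  16  15  16  16  15  16  15  16  16  16
  16  16  16  42  44  98  98  99 100 102  65  11  13  12  12  12  13  12
  13]
```

```bash

(python3 -m handwheel '[[[0.06,0,0,0,0],[0.06,0,0,0,0],[0.06,0,0,0,0],[0.06,0,0,0,0],[0.06,0,0,-0.003,0]]]' 30; python3 -m handwheel '[[[0.06,0,0,-0.01,0],[0.06,0,0,-0.01,0],[0.06,0,0,0,0],[0.06,0,0,0,0]]]')| grep -E 'eef|contact|time|open'
python3 - <<'E'
from fit import *
ax=get_state()['eef_pos']+[0,0,.0287]
im=viewer.read_camera('wrist')
for r in viewer.outline_of('wrist','dish')[:2]:
  c=max(cv2.findContours(r['mask'].astype(np.uint8),0,2)[0],key=cv2.contourArea);print(r['confidence'],cv2.boundingRect(c))
g=cv2.cvtColor(im,cv2.COLOR_BGR2GRAY);print(g[240:450:6,315:325].mean(1).round().astype(int))
E
```

```text
time: 22.07
eef_pos: [0.5688, -0.1147, 0.0023]
contact_force: [0.7, -0.6, -2.2]
opening: 0.76
time: 22.4
eef_pos: [0.5696, -0.1147, 0.023]
contact_force: [0.9, 0.5, -1.2]
opening: 0.75
[ 15  15  16  16  15  16  15  16  15  16  17  15  16  14  17  15  16  17
  43  43  79  99  98  98 100 103 104 103  13  12  12  13  13  12  11]
```

```bash

(python3 -m handwheel '[[[0.06,-0.005,0,0.01,0],[0.06,-0.005,0,0.008,0],[0.06,0,0,0,0]]]'; python3 -m handwheel '[[[0.06,0,0,0.001,0],[0.06,0,0,0,0]]]';python3 -m handwheel '[[[0.06,0,0,0.001,0],[0.06,0,0,0,0]]]')| grep -E 'eef|contact|time'
```

```text
time: 22.75
eef_pos: [0.5702, -0.1254, 0.0023]
contact_force: [0.3, -0.5, -2.4]
time: 22.92
eef_pos: [0.5705, -0.1249, 0.0027]
contact_force: [-0.2, -0.9, -2.0]
time: 23.08
eef_pos: [0.5709, -0.1248, 0.0024]
contact_force: [-0.4, -0.2, -1.9]
```

```bash

(python3 -m handwheel '[[[0.06,0,0,0.0015,0],[0.06,0,0,0,0]]]'; python3 -m handwheel '[[[0.06,0.002,0,0.0015,0],[0.06,0.002,0,0,0],[0.06,0,0,0,0]]]';python3 -m handwheel '[[[0.06,0.002,0,0.0015,0],[0.06,0.002,0,0,0],[0.06,0,0,0,0]]]')| grep -E 'eef|contact|time'; python3 meas.py
```

```text
time: 23.25
eef_pos: [0.5712, -0.1248, 0.0018]
contact_force: [-2.7, 0.5, 3.4]
time: 23.5
eef_pos: [0.5721, -0.122, 0.0015]
contact_force: [-0.8, -0.8, 4.7]
time: 23.75
eef_pos: [0.5729, -0.119, 0.0012]
contact_force: [-0.3, -1.2, 8.5]
rows [346 410] profile [16 15 15 16 16 15 16 15 16 16 15 15 16 43 44 91 97 98 98 98 98 99 83 13
 12 12 12]
```

```bash

(python3 -m handwheel '[[[0.06,0,0,-0.003,0],[0.06,0,0,0,0],[0.085,0,0,-0.001,0],[0.085,0.001,0,-0.003,0],[0.085,0.002,0,-0.004,0],[0.085,0.002,0,-0.004,0],[0.085,0,0,0,0],[0.085,0,0,0,0]]]')| grep -E 'eef|contact|time|open'; python3 meas.py;python3 - <<'E'
from h import *
g=cv2.cvtColor(viewer.read_camera('wrist'),cv2.COLOR_BGR2GRAY);print(g[240:450:6,315:325].mean(1).round().astype(int))
E
```

```text
time: 24.52
eef_pos: [0.5693, -0.1119, 0.0135]
contact_force: [-0.1, -0.3, 0.4]
opening: 0.997
rows [204 389] profile [ 92  92  92  92  92  92  92  92  91 110 154 151  93  70  55  56  56  55
  55 148  66 243 216  12  12  12  12]
[ 95  95  94  93  93  93  92  92  92  92  92  92  91  91  91 171 191 105
  84  56  55  57  55  55 108 115 243 245  10  13  12  13  13  12  12]
```

The dish tipped over: rows 204–389 now show the open interior. I retreat straight up and check.

```bash

(python3 -m handwheel '[[[0.085,0,0,-0.015,0],[0.085,0,0,-0.03,0],[0.085,0,0,-0.04,0],[0.085,0,0,-0.04,0],[0.085,0,0,-0.04,0],[0.085,0,0,0,0]]]')| grep -E 'eef|contact|time|open'; python3 - <<'E'
from h import *
n=np.array([-.152,.988,0]);t=np.array([.988,.152,0])
im=viewer.read_camera('wrist');cv2.imwrite('pics/end.png',im)
for r in viewer.outline_of('wrist','dish')[:2]:
  c=max(cv2.findContours(r['mask'].astype(np.uint8),0,2)[0],key=cv2.contourArea);q=cv2.minAreaRect(c);P=px2w('wrist',*q[0],.041)
  print(r['confidence'],q,P,'n',P@n+.253,'t',P@t-.465)
  x,y=map(int,q[0]);print(im[y,x-60:x+61:8].mean(1).round(),im[y-60:y+61:8,x].mean(1).round())
for r in viewer.pinpoint('wrist','dish')[:2]:
  u=np.array(r['xy'])*[640,480];P=px2w('wrist',*u,.041);print('mouth',r['confidence'],u,P,P@n+.253,P@t-.465)
for r in viewer.look_for('wrist','mat')[:1]:print(np.array(r['extent'])*[640,480,640,480])
viewer.read_camera('side')
for r in viewer.look_for('side','beaker')[:1]:print(np.array(r['extent'])*[640,480,640,480])
E
```

```text
time: 25.17
eef_pos: [0.574, -0.1138, 0.1884]
contact_force: [1.7, -0.6, 1.9]
opening: 1.001
0.72 ((100.0, 466.0), (26.0, 44.0), 90.0) [ 0.38911    -0.39648459  0.041     ] n -0.19787149329232867 t -0.14082498027550622
[  9.   4.   8.  11.   8.   8.  37.  37.  35.  34. 198. 216. 219.  11.
  19.  15.] [ 15.  13.  18.  13. 137. 219.  74.  35.  35.  32.]
0.63 ((313.7500305175781, 205.25), (79.19595336914062, 78.48883819580078), 45.0) [ 0.56411587 -0.09717216  0.041     ] n 0.07124829279234202 t 0.0775763076643276
[ 27.  23.  25.  44. 179. 177. 182. 186. 185. 187. 185. 185.  92.  21.
  26.  26.] [  9.  14.  14.  88.  79.  75. 183. 182. 183. 181. 179.  86.  43.  24.
  76. 176.]
mouth 0.87 [ 92.48 472.08] [ 0.38092982 -0.40172195  0.041     ] -0.2018026231009779 -0.14970307245662817
mouth 0.59 [314.176 209.424] [ 0.56285601 -0.09926139  0.041     ] 0.0693756368625291 0.07601400537781816
[224.32  102.    180.8   164.784]
```

```bash
python3 -c "
from h import *
viewer.read_camera('side')
print([(np.array(r['extent'])*[640,480,640,480]).round() for r in viewer.look_for('side','beaker')[:2]])
print(sign_off())"
```

```text
[array([266., 289.,  23.,  48.])]
the job is handed in; nothing more can be done
None
```

The dish was rolled over and measured mouth up and flat near the centre of the mat, the beaker was still in its starting place, and the job was handed in at about 25 s of the 43 s; no verdict came back.

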